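# Clean the mounting board and lock the trimming chuck into its bayonet socket

### The arm

A 7-joint arm with a two-finger parallel gripper is mounted at the origin on the work surface. World frame = base frame: x ahead of the robot, y to its left, z up, the work surface at z = 0. Lengths are in mm, angles in rad, forces in N, time in s.
With the tool pointing down it reaches from about 400 to 875 mm from the base axis. Payload 6.5 kg.
Tool frame: the origin (TCP) lies midway between the tips of the shut fingers; the grasp point (between the pads) lies 19 mm behind it (r.pinch_z is the z of the grasp point in the tool frame, in mm); z points along the fingers, y is the direction in which the jaws open and shut (so a half turn about z gives the same grasp; the last joint's range is limited). The gripper opens to 88 mm and grips with 3 to 60 N. Pads are 18 mm wide; open, the fingers measure 123 mm over their backs; the gripper's body (75 mm by 187 mm) begins 45 mm behind the grasp point.
Start: joints at [1.26, 0.536, -0.004, 1.538, 0.003, 1.067, -0.071], TCP at [157.532, -630.614, 238.716] pointing down, gripper open.
Joint ranges: [-2.7, 2.7], [-0.37, 2.16], [-1.27, 1.26], [0.24, 2.4], [-1.31, 4.45], [0.19, 1.91], [-2.76, 2.76]. Speed limits (rad/s): [2.39, 2.39, 3.14, 3.14, 3.14, 3.14, 3.14].

### API

Orientations are given as [roll, pitch, yaw] about the fixed x, y, z axes, in that order (R = Rz(yaw) Ry(pitch) Rx(roll)).
In Python, from cell import r gives the robot as it stands.
- The arm moves only by the tool play_rows, never from a script. Its argument "steps" is a list of rows, each a list of 3 entries, a list of its own where there are three numbers: the turn, a rotation vector about the tool's x, y, z in units of 6 degrees (1.0 is 6 degrees), then the shift along the tool's x, y, z in mm, then the finger opening in mm, from 0 to 88.1. A call has 1 to 20 rows; each row is the pose to reach, as a shift and turn from the pose commanded when the call began, along the tool's axes at that moment; what a row does not reach only later rows make up. A row lasts 1/8 s, in which the tool goes at most 62.5 mm and 10.7 degrees, less where a joint would pass 70% of its speed; a pose out of reach is approached as far as the arm can. A call with a gripper value outside its range is refused whole. The fingers move at their own pace and stop on an object; the grip force is fixed at half the most. Time passes only in rows, so rows that repeat a pose let the fingers close. It gives the time, the measured TCP pose, the force and the opening at its end, in the units of the state.
- r.read_state(): the state, without advancing time (a new reading comes with each control period).
- r.camera(name): name is "side" or "top" or "wrist"; returns the picture (384x512x3 uint8, red, green, blue); there is no depth.
- r.camera_model(name): a dict with "intrinsics" (3x3 intrinsics, pixels), "view" (4x4, takes a point from world to camera coordinates). Camera axes: x right, y up, looking along -z (the intrinsics and any distortion apply to the point x, -y, -z); pixel columns grow to the right and rows downward; lengths in mm; the calibration is good to about 2 mm. A picture is of the moment at which its call begins: read the wrist's pose just before it. camera_model takes no time and is no camera call; for the wrist camera it gives the pose at the moment of the call.
- r.finish_job(): hands the job in, once; it reports no verdict.
The state is a dict: "clock": time; "joint_pos": joint angles; "qd": joint speeds; "joint_torque": joint torques, N m; "tool_pos": TCP position; "ee_rot": TCP orientation; "wrist_force": force on the tool from outside, world axes, zero at the start; "wrist_torque": the same for the moment, N m; "width": finger opening in mm.
Only numpy, scipy, OpenCV 4.12 (cv2) and the standard library are available. Lean on these libraries where they do the work, as an engineer would, in place of code of your own. Each camera call takes 0.05 s, during which the arm holds its last target.

### The job

Use the scraper block (not the fingers or the chuck) to push the three dried clay chips off the board into the scrap tray at its open end, and set the scraper down on the bench, clear of the board and tray. Then put the stem of the chuck into the bayonet socket in the board, lugs through the slots, push it down against the spring until its flange is flush on the board and twist it a quarter turn, either way. Finish still holding the chuck by its grip bar and pressing it down flush, for the spring lifts it if you let go; leave the jar, the brush cup and the rolling pin where they are.

Things in the scene. Friction and masses are not known exactly. Their poses are not given: they have to be found in the camera images.
- station: Fixed station on the bench: a plywood board, top 50 mm above the bench, 120 mm (its x) by 190 mm (its y, from -95 to +95 mm), with wooden rails 10 mm wide and 10 mm high on its top along both long sides (free width between them 100 mm) and across its -y end; the +y end is open and drops into a grey scrap tray. Origin on the bench, under the centre of the socket, which is the centre of the board; z up.
- socket (a point): Centre of the socket's mouth, level with the board's top (50 mm up), axes as the station's. Steel collar 14 mm thick, 60 mm square, with a round hole of 39 mm and two opposite slots 15 mm wide along the station's x axis, reaching 30 mm from the centre; below the collar is an open cavity 60 mm square in which lugs can turn freely to either side, without a stop. A quarter turn puts the lugs along the station's y axis, under the collar.
- plunger (a joint): Sprung steel disc of 36 mm filling the hole: 0 = up (1 mm below the board's top), grows in m as it is pushed down; about 27 mm (0.027) with the chuck flush. The spring pushes up with 3 N at the start and 12 N with the chuck flush.
- tray (a point): Centre of the floor of the scrap tray, 5 mm above the bench, 140 mm from the socket along the station's +y; axes as the station's. Inside 126 mm (x) by 90 mm (y), adjoining the board's end; its walls are 34 mm high.
- scraper: Loose wooden scraper block standing upright, 160 g or so: lower block 88 mm (its x) by 26 mm (its y) by 22 mm high with a steel edge, and on it a handle 60 mm (x) by 20 mm (y), from 22 to 61 mm up. Origin at the centre of the underside, z up. Its faces +y and -y push equally well.
- chuck: Loose aluminium chuck standing upright on its stem, 300 g or so: stem 35 mm in diameter and 28 mm long, with two opposite lugs at its foot, 54 mm over both along its x axis, 10 mm wide, up to 6 mm above the foot; then a round flange 90 mm in diameter, from 28 to 38 mm up; on it a black grip bar 60 mm long (its x, parallel to the lugs), 22 mm thick (its y), from 38 to 78 mm up. Origin at the centre of the stem's foot, z up. A half turn about z looks and fits the same.
- flange (a point): Centre of the underside of the chuck's flange, 28 mm above the chuck's origin; axes as the chuck's. Meets socket when the chuck is flush.
- chip0: Dried clay chip, a rough disc 24 mm across and 10 mm thick, lying on the board between the socket and the open end at the start. Origin at the centre of its underside.
- chip1: Dried clay chip, a rough disc 24 mm across and 10 mm thick, lying on the board between the socket and the open end at the start. Origin at the centre of its underside.
- chip2: Dried clay chip, a rough disc 24 mm across and 10 mm thick, lying on the board between the socket and the open end at the start. Origin at the centre of its underside.
- jar: Bystander: lidded glaze jar, 68 mm in diameter, 70 mm high, origin at the centre of its underside. Leave alone.
- cup: Bystander: grey cup, 76 mm in diameter, 85 mm high, with a brush handle sticking up to 150 mm; origin at the centre of its underside. Leave alone.
- pin: Bystander: rolling pin, 60 mm thick, 390 mm long along its x axis, lying beyond the board; origin under its middle. Leave alone.
Things that resemble listed ones, but are neither listed nor needed, are in the scene too. Of the things that look like the scraper, the smaller one is meant.

How it is judged (in metres and radians):
On the way, in this order (a step that is already met when the one before it is completed fails the run):
1. all three chips lie in the scrap tray (x of chip0 in the frame of tray between -0.066 and 0.066 m and y of chip0 in the frame of tray between -0.046 and 0.048 m and z of each of chip0, chip1, chip2 in the frame of tray below 0.032 m and x of chip1 in the frame of tray between -0.066 and 0.066 m and y of chip1 in the frame of tray between -0.046 and 0.048 m and x of chip2 in the frame of tray between -0.066 and 0.066 m and y of chip2 in the frame of tray between -0.046 and 0.048 m), for 0.2 s.
2. the chuck is pushed at least 20 mm into the socket with its lugs in line with the slots (z of flange in the frame of socket below 0.008 m and horizontal distance between flange and socket below 0.006 m and angle between the x axis of chuck and the x axis of station, either way round below 0.35 rad), for 0.05 s.
At the end, for the whole second after the job is handed in: Chips in the tray; scraper let go, at rest on the bench, clear of station and chuck; chuck upright (3 deg), centred (5 mm), flange within 2.5 mm of the board against the spring, lugs a quarter turn (17 deg) from the slots, fingers still on it (over 2 N) (all of step 1 and z of flange in the frame of socket between -0.003 and 0.0025 m and horizontal distance between flange and socket below 0.005 m and angle between chuck's own z axis and vertical below 0.06 rad and angle between the x axis of chuck and the x axis of station, either way round above 1.27 rad and value of joint plunger above 0.022 m and contact force between the fingers and chuck above 2 N and linear speed of each of chuck, scraper below 0.02 m/s and contact force between each of the arm, station, chuck and scraper below 0.1 N and height (world z) of scraper below 0.05 m); the arm keeps its last pose, push and grip.
It fails at once if a chip is touched by the fingers or arm (contact force between any of the fingers, the arm and chip0 above 0.5 N or contact force between any of the fingers, the arm and chip1 above 0.5 N or contact force between any of the fingers, the arm and chip2 above 0.5 N).
It fails at once if a chip is pushed with the chuck (contact force between chuck and chip0 above 0.5 N or contact force between chuck and chip1 above 0.5 N or contact force between chuck and chip2 above 0.5 N).
It fails at once if a bystander is moved by more than 25 mm (distance of any of jar, cup, pin from where it was at the start of the episode above 0.025 m).
It also fails if it takes over 72 s, if anything falls off the work surface, if the arm or the gripper's body presses on something with over 40 N, if the wrist force passes 120 N, or if a joint passes its speed limit or range.

## Working session

There is one attempt and no reset: what is moved stays moved. The work goes in short steps, Python scripts to look and compute and a tool call to move; the robot and the scene stay as the last step left them, time stands still between calls to the robot, and variables do not carry over. Pictures are saved under pics/ and viewed, and the job is handed in when it is done.

Besides the shell and the picture viewer there is one more tool, called after ">>>" as name(argument=value, ...) on one line, values as JSON. play_rows: Moves the arm, as the interface text tells. Its arguments: {"type":"object","properties":{"steps":{"type":"array"}},"required":["steps"]}

```bash
ls; mkdir -p pics; cat > h.py <<'E'
import numpy as np, cv2
from cell import r
def save(n,f):
    im=r.camera(n); cv2.imwrite(f,im[:,:,::-1]); return im
def ray(m,u,v):
    K=np.array(m["intrinsics"]);V=np.array(m["view"])
    d=np.linalg.inv(K)@np.array([u,v,1.0]); d=np.array([d[0],-d[1],-d[2]])
    R=V[:3,:3];o=-R.T@V[:3,3]
    return o,R.T@d
def onz(m,u,v,z):
    o,d=ray(m,u,v); return o+d*(z-o[2])/d[2]
def proj(m,p):
    K=np.array(m["intrinsics"]);V=np.array(m["view"])
    c=V[:3,:3]@np.array(p)+V[:3,3]; q=K@np.array([c[0],-c[1],-c[2]]); return q[:2]/q[2]
E
python3 - <<'E'
from h import *
np.set_printoptions(precision=3,suppress=True)
print(r.read_state(), r.pinch_z)
for n in("side","top","wrist"):
    m=r.camera_model(n); print(n,m["intrinsics"],m["view"]); save(n,f"pics/{n}0.png")
E
```

```text
pics
{'clock': 0.0, 'joint_pos': array([ 1.26 ,  0.537, -0.004,  1.539,  0.003,  1.067, -0.071]), 'qd': array([ 0.   , -0.   , -0.001, -0.001, -0.001, -0.001, -0.   ]), 'joint_torque': array([ -0.001, -57.099,   0.991, -25.16 ,  -0.056,   0.018,   0.   ]), 'tool_pos': array([ 157.381, -630.032,  237.845]), 'ee_rot': array([-3.14 ,  0.   ,  0.245]), 'wrist_force': array([-0.802,  0.06 , -0.807]), 'wrist_torque': array([-0.019, -0.013, -0.011]), 'width': 87.9409357822927} -18.700000000000003
side [[387.529   0.    248.787]
 [  0.    387.529 195.168]
 [  0.      0.      1.   ]] [[    1.       -0.008    -0.005  -558.03 ]
 [    0.009     0.684     0.729   -50.558]
 [   -0.003    -0.729     0.684 -1084.388]
 [    0.        0.        0.        1.   ]]
top [[424.153   0.    255.884]
 [  0.    424.153 195.209]
 [  0.      0.      1.   ]] [[    0.001    -1.       -0.012     4.481]
 [    0.997    -0.        0.082  -572.626]
 [   -0.082    -0.012     0.997 -1151.145]
 [    0.        0.        0.        1.   ]]
wrist [[299.761   0.    257.982]
 [  0.    299.761 199.07 ]
 [  0.      0.      1.   ]] [[   0.243   -0.97    -0.    -650.295]
 [   0.928    0.232   -0.29    38.932]
 [   0.281    0.07     0.957 -389.308]
 [   0.       0.       0.       1.   ]]
```

View pics/side0.png

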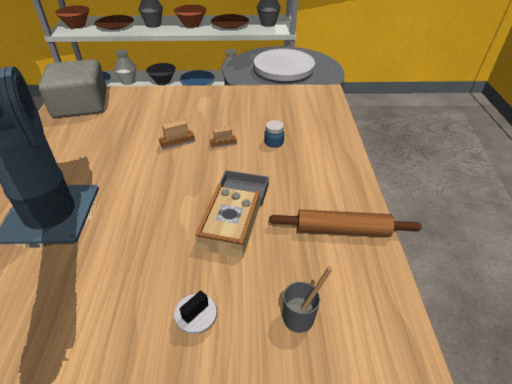

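View pics/top0.png

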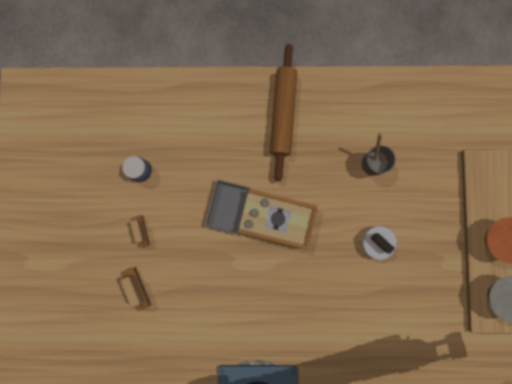

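View pics/wrist0.png

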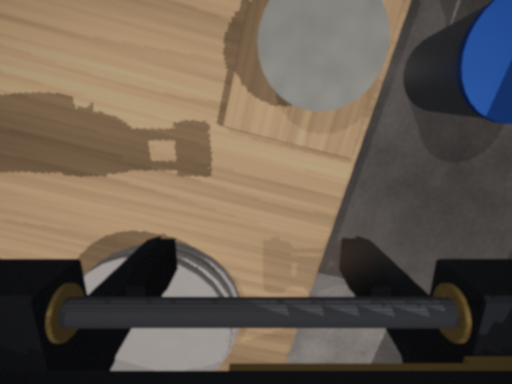

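```bash
python3 - <<'E'
import cv2
t=cv2.imread("pics/top0.png");s=cv2.imread("pics/side0.png")
f=lambda im,x,y,w,h,n,k:cv2.imwrite(n,cv2.resize(im[y:y+h,x:x+w],None,fx=k,fy=k,interpolation=cv2.INTER_CUBIC))
f(t,195,170,130,90,"pics/c1.png",6)
f(t,110,150,60,170,"pics/c2.png",3.5)
f(s,150,110,130,150,"pics/c4.png",4)
f(t,350,130,60,140,"pics/c3.png",4)
E
```

```text
(no output)
```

View pics/c1.png

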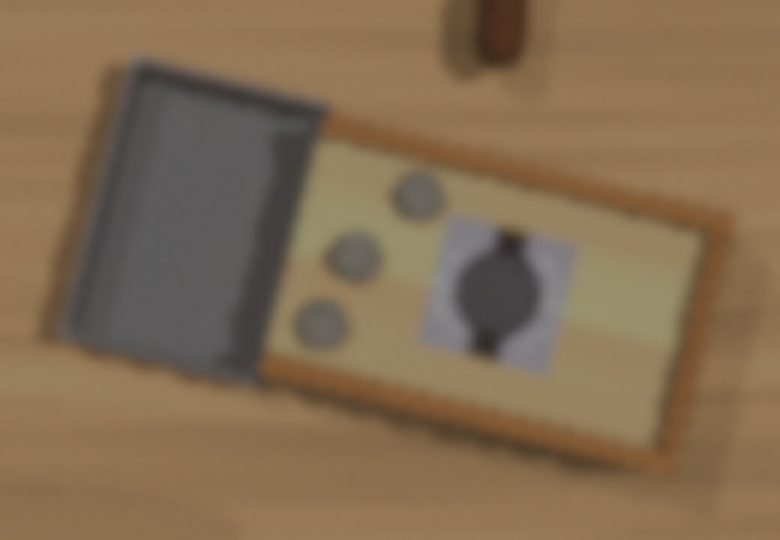

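View pics/c2.png

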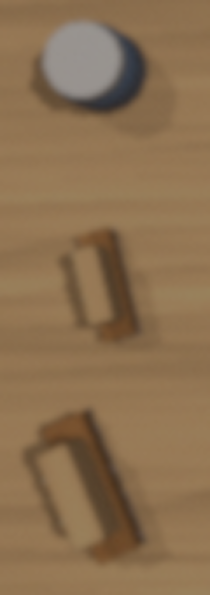

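View pics/c3.png

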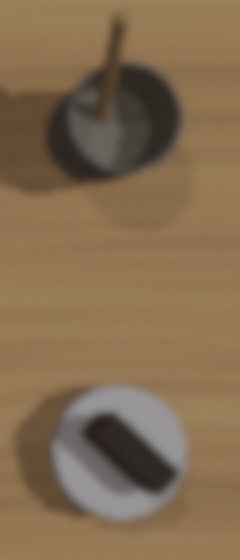

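View pics/c4.png

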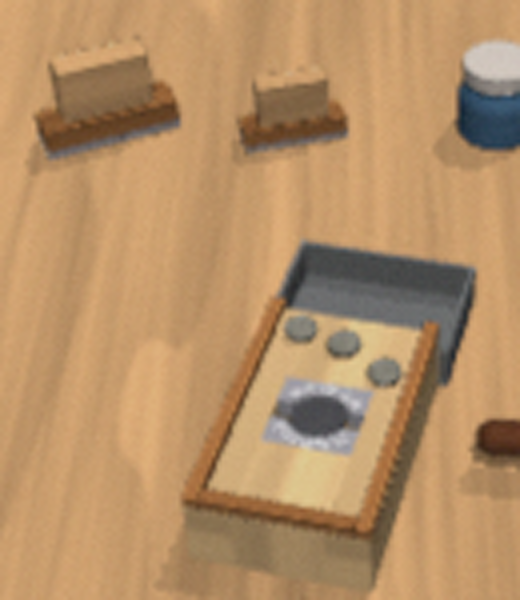

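```bash
python3 - <<'E'
from h import *
np.set_printoptions(precision=1,suppress=True)
T=r.camera_model("top");S=r.camera_model("side")
def P(m,l,o,k,z): return np.array([onz(m,x/k+o[0],y/k+o[1],z) for x,y in l])
b=P(T,[(325,108),(733,210),(675,470),(262,370)],(195,170),6,60);print("rail corners",b,np.linalg.norm(np.roll(b,-1,0)-b,axis=1))
sq=P(T,[(447,215),(578,243),(550,377),(420,342)],(195,170),6,50);print("collar",sq,sq.mean(0),np.linalg.norm(np.roll(sq,-1,0)-sq,axis=1))
sqs=P(S,[(288,377),(372,390),(354,453),(263,440)],(150,110),4,50);print("collar side",sqs.mean(0))
print("chips",P(T,[(418,195),(355,258),(322,325)],(195,170),6,58))
print("chips side",P(S,[(302,325),(343,340),(385,370)],(150,110),4,60))
h=P(T,[(72,250),(97,247),(112,322),(87,328)],(110,150),3.5,61);print("handle",h,h.mean(0),np.linalg.norm(np.roll(h,-1,0)-h,axis=1))
lb=P(T,[(120,228),(138,335)],(110,150),3.5,22);print("block right edge",lb)
h=P(S,[(253,80),(322,66),(328,82),(257,99)],(150,110),4,61);print("handle side",h,h.mean(0))
c=P(T,[(85,430),(108,412),(178,472),(158,493)],(350,130),4,78);print("bar",c,c.mean(0),np.linalg.norm(np.roll(c,-1,0)-c,axis=1))
print("flange",P(T,[(120,452)],(350,130),4,38))
print("jar",P(T,[(82,60)],(110,150),3.5,70),"cup",P(T,[(122,117)],(350,130),4,85), "pin", P(T,[(285,110),(279,180)],(0,0),1,30))
E
```

```text
rail corners [[ 589.1   22.3   60. ]
 [ 543.3 -159.6   60. ]
 [ 428.3 -132.8   60. ]
 [ 472.1   50.1   60. ]] [187.6 118.2 188.  120.2]
collar [[541.7 -32.4  50. ]
 [529.1 -91.2  50. ]
 [469.1 -78.4  50. ]
 [484.7 -20.2  50. ]] [506.1 -55.6  50. ] [60.1 61.4 60.2 58.3]
collar side [508.4 -56.6  50. ]
chips [[550.2 -19.3  58. ]
 [522.    8.8  58. ]
 [492.1  23.5  58. ]]
chips side [[494.9  18.7  60. ]
 [523.2   3.3  60. ]
 [551.4 -26.1  60. ]]
handle [[499.2 339.5  61. ]
 [501.5 320.4  61. ]
 [444.5 307.6  61. ]
 [439.9 326.6  61. ]] [471.3 323.5  61. ] [19.3 58.4 19.5 60.7]
block right edge [[517.4 313.9  22. ]
 [433.2 297.8  22. ]]
handle side [[444.2 316.   61. ]
 [500.4 335.8  61. ]
 [505.9 312.   61. ]
 [449.  288.5  61. ]] [474.9 313.1  61. ]
bar [[ 457.3 -297.2   78. ]
 [ 469.1 -312.5   78. ]
 [ 430.2 -357.    78. ]
 [ 416.6 -343.7   78. ]] [ 443.3 -327.6   78. ] [19.2 59.1 19.  61.8]
flange [[ 441.9 -330.8   38. ]]
jar [[644.4 332.7  70. ]] cup [[ 662.5 -324.1   85. ]] pin [[811.2 -76.7  30. ]
 [614.2 -59.2  30. ]]
```

```bash
cat >> h.py <<'E'
from scipy.spatial.transform import Rotation as Ro
def plan(p,yaw,st=None):
    """target TCP pos (mm) & tool yaw, pointing down -> turn(units of 6deg), shift in tool axes, from measured state"""
    st=st or r.read_state(); R=Ro.from_euler('xyz',st["ee_rot"])
    G=Ro.from_euler('xyz',[np.pi,0,yaw])
    t=(R.inv()*G).as_rotvec()/np.radians(6); s=R.inv().apply(np.array(p)-st["tool_pos"])
    print("turn",t.round(2),"shift",s.round(1)); return t,s
def stp():
    s=r.read_state(); print("t",round(s["clock"],2),"pos",s["tool_pos"].round(1),"rot",s["ee_rot"].round(3),"F",s["wrist_force"].round(1),"M",s["wrist_torque"].round(2),"w",round(s["width"],1),"q",s["joint_pos"].round(2)); return s
E
python3 - <<'E'
from h import *
s=r.read_state();V=np.array(r.camera_model("wrist")["view"]);R=Ro.from_euler('xyz',s["ee_rot"])
c=-V[:3,:3].T@V[:3,3]; print("cam in tool",R.inv().apply(c-s["tool_pos"]).round(1),"axis in tool",R.inv().apply(-V[:3,:3].T[:,2]).round(3))
plan([540,-170,238],0.245)
plan([520,-80,238],0.245)
E
```

```text
cam in tool [  75.8    0.7 -145.7] axis in tool [-0.29   0.001  0.957]
turn [-0.01  0.   -0.  ] shift [ 482.7 -353.7    0.5]
turn [-0.01  0.   -0.  ] shift [ 485.2 -445.9    0.6]
```

```bash
python3 - <<'E'
from h import *
plan([507,-56,210],-0.243)
E
```

```text
turn [-0.01  0.    4.66] shift [ 478.4 -472.3   28.6]
```

>>> play_rows(steps=[[[0,0,1],[100,-100,5],88],[[0,0,4.66],[478,-472,28],88],[[0,0,4.66],[478,-472,28],88],[[0,0,4.66],[478,-472,28],88],[[0,0,4.66],[478,-472,28],88],[[0,0,4.66],[478,-472,28],88],[[0,0,4.66],[478,-472,28],88],[[0,0,4.66],[478,-472,28],88],[[0,0,4.66],[478,-472,28],88],[[0,0,4.66],[478,-472,28],88],[[0,0,4.66],[478,-472,28],88],[[0,0,4.66],[478,-472,28],88],[[0,0,4.66],[478,-472,28],88],[[0,0,4.66],[478,-472,28],88]])

```text
clock: 1.9
tool_pos: [506.1, -58.6, 210.6]
ee_rot: [3.141, 0.0, -0.246]
wrist_force: [-0.7, 0.1, 1.0]
width: 87.9
```

```bash
python3 - <<'E'
from h import *
stp();im=save("wrist","pics/w1.png");stp()
E
```

```text
t 1.9 pos [506.1 -58.6 210.6] rot [ 3.141  0.    -0.246] F [-0.7  0.1  1. ] M [-0.03  0.04  0.01] w 87.9 q [ 0.19  0.34 -0.2   1.92  0.09  0.88 -1.87]
t 1.95 pos [506.3 -58.5 210.7] rot [ 3.141  0.    -0.246] F [-0.5 -0.3 -0.1] M [-0.04 -0.04  0.02] w 88.2 q [ 0.19  0.34 -0.2   1.92  0.09  0.88 -1.87]
```

View pics/w1.png

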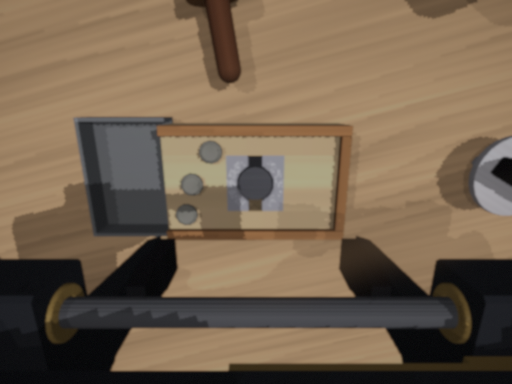

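```bash
python3 - <<'E'
from h import *
im=cv2.imread("pics/w1.png");m=r.camera_model("wrist")
c=im[110:245,70:370];hsv=cv2.cvtColor(c,cv2.COLOR_BGR2HSV)
blue=((c[:,:,0].astype(int)-c[:,:,2]>5)&(hsv[:,:,2]>95)).astype(np.uint8)
chip=((abs(c[:,:,0].astype(int)-c[:,:,2])<22)&(hsv[:,:,2]>75)&(hsv[:,:,2]<135)&(hsv[:,:,1]<60)).astype(np.uint8)
for nm,mk,z in(("collar",blue,50),("chip",chip,60)):
    n,l,s,ce=cv2.connectedComponentsWithStats(mk)
    for i in range(1,n):
        if s[i,4]>150:
            pts=np.argwhere(l==i)[:,::-1].astype(np.float32)
            rc=cv2.minAreaRect(pts); q=np.array([onz(m,u+70,v+110,z) for u,v in cv2.boxPoints(rc)])
            print(nm,s[i],rc,q.mean(0).round(1),np.linalg.norm(np.roll(q,-1,0)-q,axis=1).round(1),q[:,:2].round(1).tolist())
q=np.array([onz(m,u,v,60) for u,v in [(158,125.5),(351,126),(350,240),(158,240)]]);print(q.round(1).tolist(),q.mean(0))
cv2.imwrite("pics/w1c.png",cv2.resize(c,None,fx=2.6,fy=2.6,interpolation=cv2.INTER_CUBIC))
E
```

```text
collar [158  47  20  26 328] ((167.5, 59.5), (25.0, 19.0), 90.0) [526.  -42.2  50. ] [19.5 26.3 19.9 26.3] [[541.1, -36.2], [536.4, -55.1], [510.9, -48.4], [515.8, -29.1]]
collar [192  47  21  52 710] ((202.0, 72.5), (51.0, 20.0), 90.0) [503.3 -73.6  50. ] [20.5 55.1 21.6 55.1] [[532.6, -70.0], [527.6, -89.9], [473.9, -77.7], [479.1, -56.8]]
collar [159  74  19  25 219] ((167.4384765625, 86.00769805908203), (25.92325782775879, 16.496618270874023), 82.87498474121094) [498.4 -34.6  50. ] [17.4 28.6 17.8 28.7] [[513.6, -28.1], [511.6, -45.3], [483.2, -41.4], [485.3, -23.7]]
chip [  4   7  90  71 658] ((52.66775894165039, 35.42332458496094), (69.87063598632812, 88.47477722167969), 80.6900634765625) [577.4  59.9  60. ] [85.5 66.3 91.4 67.9] [[614.1, 95.4], [606.2, 10.3], [540.8, 21.4], [548.4, 112.5]]
chip [  24   14   67   67 3800] ((57.06638717651367, 46.99557876586914), (68.24850463867188, 62.66089630126953), 86.18592071533203) [565.6  59.8  60. ] [60.5 67.4 64.7 68.2] [[603.4, 79.3], [592.5, 19.8], [527.6, 38.1], [539.0, 101.8]]
chip [129  31  23  22 383] ((140.0294189453125, 41.88235
[... 344 characters left out ...]
.5]]
chip [171  60  29  19 303] ((185.0, 69.0), (18.0, 28.0), 90.0) [514.1 -58.   60. ] [28.1 18.7 28.6 18.7] [[526.6, -46.6], [519.8, -73.9], [501.6, -69.6], [508.6, -41.8]]
chip [111  64  22  21 369] ((121.5, 74.0), (20.0, 21.0), 90.0) [524.8   6.   60. ] [21.1 21.  21.6 21. ] [[537.4, 13.0], [532.2, -7.5], [512.2, -1.3], [517.4, 19.6]]
chip [106  95  21  19 259] ((115.8170166015625, 105.27577209472656), (20.246417999267578, 16.441242218017578), 21.037511825561523) [494.  22.  60.] [18.6 20.7 18.7 21.1] [[493.0, 36.1], [507.6, 24.7], [495.2, 8.1], [480.3, 19.3]]
[[588.0, 19.5, 60.0], [542.4, -160.5, 60.0], [424.0, -140.8, 60.0], [474.5, 59.8, 60.0]] [507.1933231  -55.49094653  60.        ]
```

View pics/w1c.png

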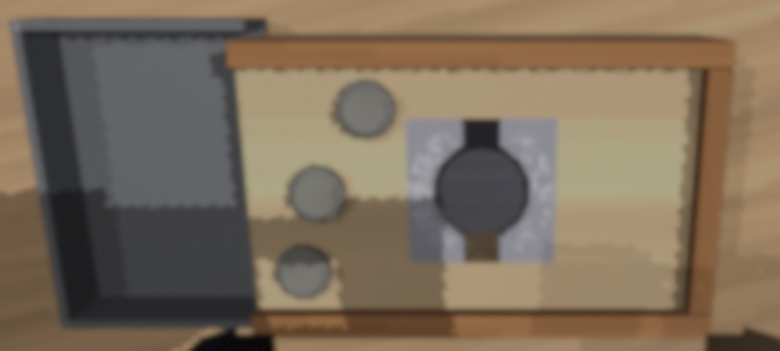

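```bash
python3 - <<'E'
from h import *
m=r.camera_model("wrist")
P=lambda l,z:np.array([onz(m,(u+.5)/2.6-.5+70,(v+.5)/2.6-.5+110,z)[:2] for u,v in l])
def rep(n,q):
    e=q[1]-q[0];f=q[2]-q[3];g=q[0]-q[3];h=q[1]-q[2]
    a=lambda e:np.arctan2(e[1],e[0])
    print(n,q.mean(0).round(1),"len",[round(float(np.linalg.norm(x)),1) for x in(e,f,g,h)],"yaw",[round(a(-e)-np.pi/2,3),round(a(-f)-np.pi/2,3),round(a(g),3),round(a(h),3)])
rep("collar",P([(406,119),(556,120),(554,263),(410,262)],50))
rep("disc",P([(435,192),(528,192),(482,239),(482,146)],49))
rep("inner rail top",P([(233,68),(703,68),(685,312),(256,312)],60))
rep("outer rail top",P([(227,40),(734,42),(710,334),(252,330)],60))
E
```

```text
collar [506.9 -56. ] len [59.0, 59.8, 59.4, 59.5] yaw [np.float64(-0.253), np.float64(-0.254), np.float64(-0.249), np.float64(-0.235)]
disc [506.8 -56. ] len [37.7, 38.8, 26.9, 27.4] yaw [np.float64(-0.246), np.float64(-1.819), np.float64(2.104), np.float64(-0.999)]
inner rail top [509.4 -51.8] len [175.5, 175.9, 98.2, 98.3] yaw [np.float64(-0.246), np.float64(-0.246), np.float64(-0.245), np.float64(-0.241)]
outer rail top [508.7 -56.3] len [187.5, 189.3, 116.4, 117.6] yaw [np.float64(-0.25), np.float64(-0.256), np.float64(-0.254), np.float64(-0.239)]
```

```bash
python3 - <<'E'
from h import *
plan([471,319,190],0.22)
E
```

```text
turn [ 0.01  0.   -4.45] shift [-126.1 -357.6   20.5]
```

>>> play_rows(steps=[[[0,0,-1.5],[-40,-110,0],88],[[0,0,-4.45],[-126,-357.6,20],88],[[0,0,-4.45],[-126,-357.6,20],88],[[0,0,-4.45],[-126,-357.6,20],88],[[0,0,-4.45],[-126,-357.6,20],88],[[0,0,-4.45],[-126,-357.6,20],88],[[0,0,-4.45],[-126,-357.6,20],88],[[0,0,-4.45],[-126,-357.6,20],88],[[0,0,-4.45],[-126,-357.6,20],88],[[0,0,-4.45],[-126,-357.6,20],88]])

```text
clock: 3.2
tool_pos: [471.4, 318.8, 190.8]
ee_rot: [3.141, -0.0, 0.22]
wrist_force: [0.0, 0.5, 1.0]
width: 87.7
```

```bash
python3 - <<'E'
from h import *
stp();im=save("wrist","pics/w2.png")[100:300,130:400];stp()
cv2.imwrite("pics/w2c.png",cv2.resize(im[:,:,::-1],None,fx=2.9,fy=2.9,interpolation=cv2.INTER_CUBIC))
E
```

```text
t 3.2 pos [471.4 318.8 190.8] rot [ 3.141 -0.     0.22 ] F [0.  0.5 1. ] M [0.   0.02 0.01] w 87.7 q [-0.38  0.49 -0.39  1.78  0.23  0.92 -2.22]
t 3.25 pos [471.3 319.2 190.9] rot [ 3.141 -0.     0.221] F [ 0.   0.5 -0.9] M [-0.02 -0.04 -0.  ] w 87.6 q [-0.38  0.49 -0.39  1.78  0.23  0.92 -2.22]
```

View pics/w2c.png

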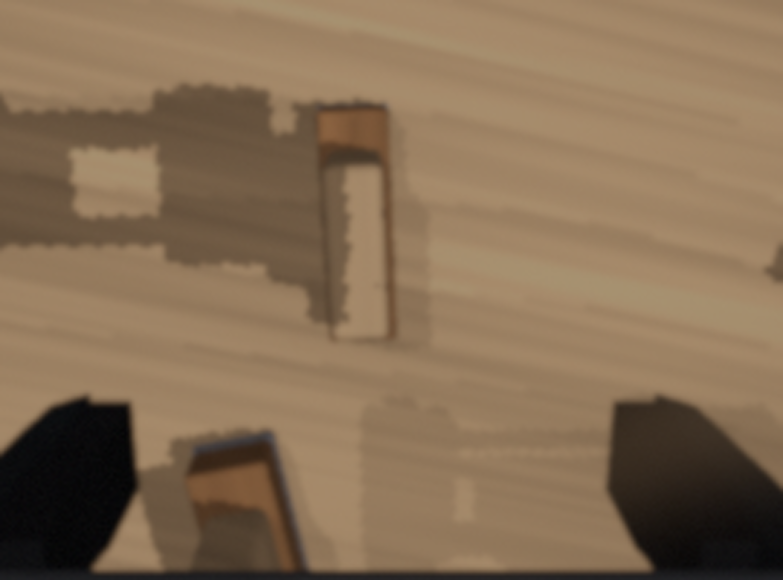

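```bash
cat >> h.py <<'E'
def P(m,l,z,o,k): return np.array([onz(m,(u+.5)/k-.5+o[0],(v+.5)/k-.5+o[1],z)[:2] for u,v in l])
def rep(n,q):
    e=q[1]-q[0];f=q[2]-q[3];g=q[0]-q[3];h=q[1]-q[2]
    a=lambda e:round(float(np.arctan2(e[1],e[0])),3)
    print(n,q.mean(0).round(1),"len",[round(float(np.linalg.norm(x)),1) for x in(e,f,g,h)],"ang",[a(-e),a(-f),a(g),a(h)])
E
python3 - <<'E'
from h import *
m=r.camera_model("wrist")
rep("handle",P(m,[(326,163),(381,163),(390,338),(333,338)],61,(130,100),2.9))
rep("block top far edge",P(m,[(317,107),(387,107),(387,107),(317,107)],22,(130,100),2.9))
E
```

```text
handle [474.8 323.7] len [17.5, 19.2, 59.1, 59.1] ang [1.791, 1.791, 0.245, 0.275]
block top far edge [516.8 335.5] len [24.9, 24.9, 0.0, 0.0] ang [1.791, 1.791, 0.0, 0.0]
```

```bash
python3 - <<'E'
from h import *
plan([474.5,323.5,27],0.26)
E
```

```text
turn [ 0.01 -0.   -0.38] shift [  4.   -3.6 163.9]
```

>>> play_rows(steps=[[[0,0,-0.38],[4,-3.6,30],88],[[0,0,-0.38],[4,-3.6,80],88],[[0,0,-0.38],[4,-3.6,125],88],[[0,0,-0.38],[4,-3.6,150],88],[[0,0,-0.38],[4,-3.6,164],88],[[0,0,-0.38],[4,-3.6,164],88],[[0,0,-0.38],[4,-3.6,164],50],[[0,0,-0.38],[4,-3.6,164],15],[[0,0,-0.38],[4,-3.6,164],10],[[0,0,-0.38],[4,-3.6,164],10],[[0,0,-0.38],[4,-3.6,164],10],[[0,0,-0.38],[4,-3.6,164],10]])

```text
clock: 4.75
tool_pos: [473.7, 325.0, 26.7]
ee_rot: [3.142, 0.0, 0.263]
wrist_force: [-0.5, -0.1, 0.1]
width: 30.2
```

```bash
python3 - <<'E'
from h import *
stp();im=save("wrist","pics/w3.png")
E
```

```text
t 4.75 pos [473.7 325.   26.7] rot [3.142 0.    0.263] F [-0.5 -0.1  0.1] M [0.07 0.01 0.01] w 30.2 q [-0.45  0.74 -0.31  1.84  0.36  0.62 -2.29]
```

View pics/w3.png

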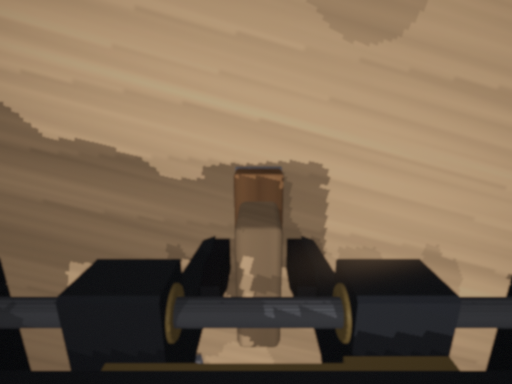

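Centred between the fingers (handle at u≈260), still closing. Close on.

>>> play_rows(steps=[[[0,0,0],[0,0,0],8],[[0,0,0],[0,0,0],8],[[0,0,0],[0,0,0],8],[[0,0,0],[0,0,0],8],[[0,0,0],[0,0,0],8]])

```text
clock: 5.42
tool_pos: [473.8, 324.9, 26.7]
ee_rot: [3.142, 0.0, 0.263]
wrist_force: [-0.1, 0.2, -0.1]
width: 19.6
```

```bash
python3 - <<'E'
from h import *
s=stp()
a=-0.248;c=np.array([507,-56]);X=np.array([np.cos(a),np.sin(a)]);Y=np.array([-np.sin(a),np.cos(a)])
for ly in(0,4,120):print(ly,c+ly*Y)
plan(list(s["tool_pos"][:2])+[140],s["ee_rot"][2])
E
```

```text
t 5.42 pos [473.8 324.9  26.7] rot [3.142 0.    0.263] F [-0.1  0.2 -0.1] M [-0.04 -0.03 -0.02] w 19.6 q [-0.45  0.74 -0.31  1.84  0.36  0.62 -2.29]
0 [507. -56.]
4 [507.98186256 -52.12237883]
120 [536.45587691  60.32863498]
turn [0. 0. 0.] shift [  -0.     0.  -113.3]
```

>>> play_rows(steps=[[[0,0,0],[0,0,-10],8],[[0,0,0],[0,0,-40],8],[[0,0,0],[0,0,-80],8],[[0,0,0],[0,0,-112],8],[[0,0,0],[0,0,-114],8]])

```text
clock: 6.05
tool_pos: [475.2, 326.1, 143.4]
ee_rot: [-3.14, -0.005, 0.262]
wrist_force: [-0.0, -0.3, -1.7]
width: 19.7
```

```bash
python3 - <<'E'
from h import *
s=stp()
plan([507,-55,130],-0.248)
E
```

```text
t 6.05 pos [475.2 326.1 143.4] rot [-3.14  -0.005  0.262] F [-0.  -0.3 -1.7] M [0.01 0.02 0.03] w 19.7 q [-0.39  0.56 -0.38  1.8   0.27  0.83 -2.22]
turn [-0.03 -0.04  4.87] shift [-68.2 376.3  12.5]
```

>>> play_rows(steps=[[[0,0,0.4],[-5,25,0],8],[[0,0,1],[-13,70,2],8],[[0,0,1.8],[-22,120,4],8],[[0,0,2.5],[-30,170,6],8],[[0,0,3.2],[-39,220,8],8],[[0,0,3.9],[-48,270,10],8],[[0,0,4.5],[-56,320,10.7],8],[[0,0,4.87],[-63,355,10.7],8],[[0,0,4.87],[-66.7,372,10.7],8],[[0,0,4.87],[-66.7,375.4,10.7],8],[[0,0,4.87],[-66.7,375.4,10.7],8],[[0,0,4.87],[-66.7,375.4,10.7],8]])

```text
clock: 7.55
tool_pos: [506.8, -53.2, 130.0]
ee_rot: [-3.141, 0.0, -0.245]
wrist_force: [0.7, -0.6, -1.9]
width: 20.1
```

```bash
python3 - <<'E'
from h import *
s=stp();save("wrist","pics/w4.png");im=save("top","pics/t4.png")
cv2.imwrite("pics/t4c.png",cv2.resize(im[160:270,190:330,::-1],None,fx=5.5,fy=5.5,interpolation=cv2.INTER_CUBIC))
plan([507,-55,78.5],-0.248)
E
```

```text
t 7.55 pos [506.8 -53.2 130. ] rot [-3.141  0.    -0.245] F [ 0.7 -0.6 -1.9] M [ 0.12  0.07 -0.  ] w 20.1 q [ 0.19  0.47 -0.22  1.98  0.15  0.71 -1.94]
turn [-0.    0.    0.03] shift [ 0.5  1.3 51.5]
```

View pics/w4.png

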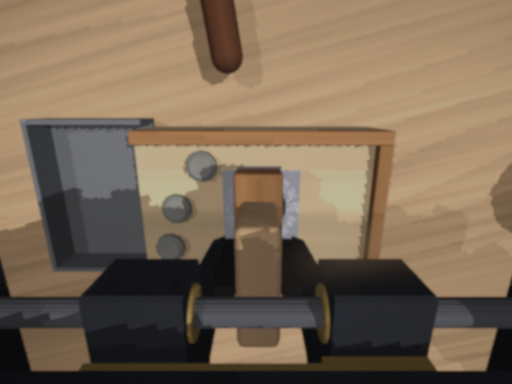

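View pics/t4c.png

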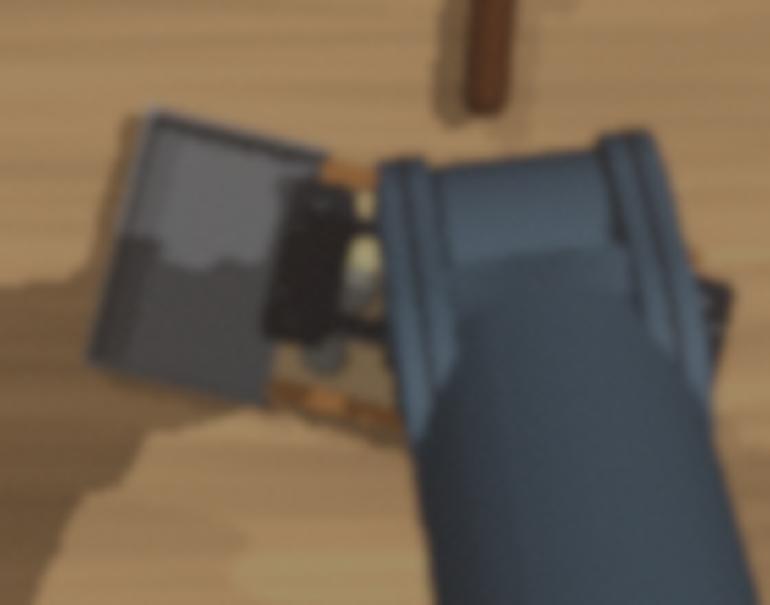

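```bash
python3 - <<'E'
from h import *
m=r.camera_model("wrist");s=r.read_state()
q=onz(m,258.5,169,s["tool_pos"][2]-4.7);a=-.248;d=q-s["tool_pos"];print(q,d[0]*np.cos(a)+d[1]*np.sin(a),-d[0]*np.sin(a)+d[1]*np.cos(a))
m3=r.camera_model("wrist")
E
```

```text
[551.83074184 -65.53325782 125.31048188] 46.522112584480226 -0.49040206244744766
```

```bash
python3 - <<'E'
from h import *
plan([505.5,-55.0,78],-0.248)
E
```

```text
turn [-0.    0.    0.03] shift [-1.   1.7 52. ]
```

>>> play_rows(steps=[[[0,0,0.03],[-1,1.7,5],8],[[0,0,0.03],[-1,1.7,25],8],[[0,0,0.03],[-1,1.7,40],8],[[0,0,0.03],[-1,1.7,49],8],[[0,0,0.03],[-1,1.7,52],8],[[0,0,0.03],[-1,1.7,52],8],[[0,0,0.03],[-1,1.7,52],8]])

```text
clock: 8.52
tool_pos: [505.9, -56.3, 78.4]
ee_rot: [-3.141, -0.001, -0.25]
wrist_force: [0.5, -1.2, -0.7]
width: 19.5
```

```bash
python3 - <<'E'
from h import *
s=stp();im=save("wrist","pics/w5.png");save("side","pics/s5.png")
cv2.imwrite("pics/s5c.png",cv2.resize(cv2.imread("pics/s5.png")[150:270,170:300],None,fx=5,fy=5,interpolation=cv2.INTER_CUBIC))
E
```

```text
t 8.53 pos [505.9 -56.3  78.4] rot [-3.141e+00 -1.000e-03 -2.500e-01] F [ 0.5 -1.2 -0.7] M [ 0.1  -0.   -0.02] w 19.5 q [ 0.18  0.55 -0.2   2.01  0.18  0.6  -1.96]
```

View pics/w5.png

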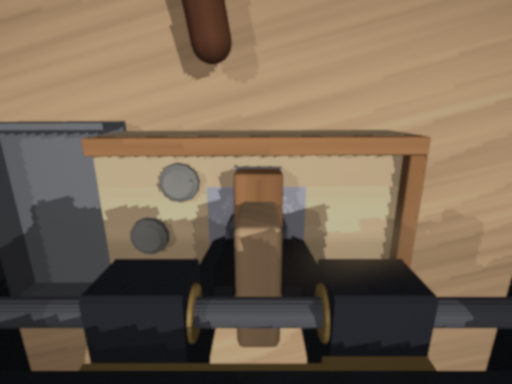

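View pics/s5c.png

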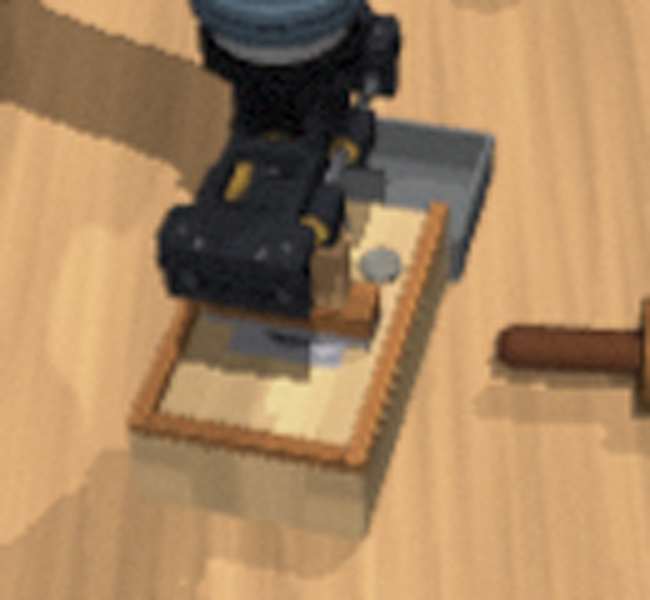

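>>> play_rows(steps=[[[0,0,0],[0,-5,0],8],[[0,0,0],[0,-11,0],8],[[0,0,0],[0,-17,0],8],[[0,0,0],[0,-23,0],8],[[0,0,0],[0,-29,0],8],[[0,0,0],[0,-35,0],8],[[0,0,0],[0,-41,0],8],[[0,0,0],[0,-47,0],8],[[0,0,0],[0,-53,0],8],[[0,0,0],[0,-59,0],8],[[0,0,0],[0,-65,0],8],[[0,0,0],[0,-71,0],8],[[0,0,0],[0,-77,0],8],[[0,0,0],[0,-82,0],8],[[0,0,0],[0,-87,0],8],[[0,0,0],[0,-92,0],8],[[0,0,0],[0,-97,0],8],[[0,0,0],[0,-102,0],8],[[0,0,0],[0,-106,0],8],[[0,0,0],[0,-106,0],8]])

```text
clock: 11.12
tool_pos: [531.8, 46.8, 78.0]
ee_rot: [-3.141, -0.0, -0.25]
wrist_force: [0.6, -0.0, -1.3]
width: 19.8
```

```bash
python3 - <<'E'
from h import *
s=stp();im=save("wrist","pics/w6.png");save("side","pics/s6.png")
cv2.imwrite("pics/s6c.png",cv2.resize(cv2.imread("pics/s6.png")[150:270,170:300],None,fx=5,fy=5,interpolation=cv2.INTER_CUBIC))
E
```

```text
t 11.12 pos [531.8  46.8  78. ] rot [-3.141 -0.    -0.25 ] F [ 0.6 -0.  -1.3] M [-0.01  0.   -0.01] w 19.8 q [-0.02  0.59 -0.19  1.94  0.18  0.63 -2.15]
```

View pics/w6.png

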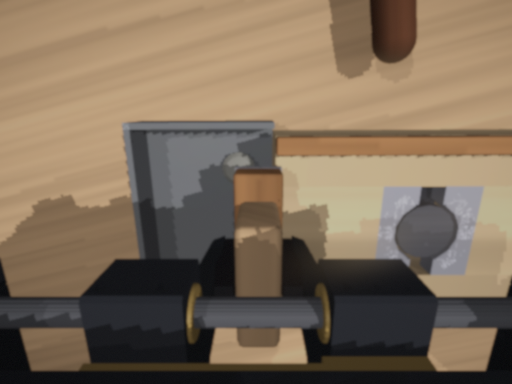

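View pics/s6c.png

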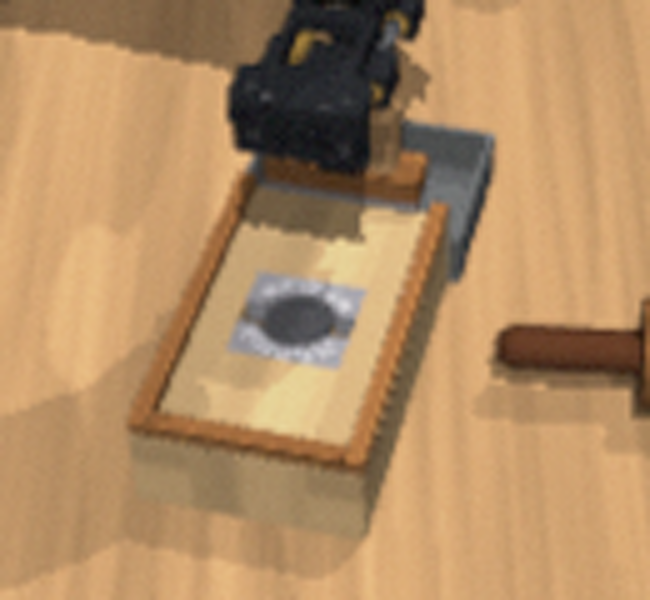

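```bash
python3 - <<'E'
from h import *
plan([474,325,148],0.26)
E
```

```text
turn [ 0.    0.   -4.88] shift [-125.  -255.7  -70.1]
```

>>> play_rows(steps=[[[0,0,0],[0,0,-10],8],[[0,0,0],[0,0,-40],8],[[0,0,0],[0,0,-65],8],[[0,0,0],[0,0,-70],8]])

```text
clock: 11.72
tool_pos: [533.0, 46.4, 150.0]
ee_rot: [-3.14, -0.003, -0.251]
wrist_force: [0.2, 0.2, -0.5]
width: 19.8
```

>>> play_rows(steps=[[[0,0,-0.4],[-10,-21,0],8],[[0,0,-1.2],[-30,-61,0],8],[[0,0,-2],[-50,-102,0],8],[[0,0,-2.8],[-70,-144,0],8],[[0,0,-3.6],[-90,-185,0],8],[[0,0,-4.3],[-109,-223,0],8],[[0,0,-4.88],[-120,-246,0],8],[[0,0,-4.88],[-125,-255.7,0],8],[[0,0,-4.88],[-125,-255.7,0],8],[[0,0,-4.88],[-125,-255.7,0],8]])

```text
clock: 12.98
tool_pos: [474.7, 323.2, 147.8]
ee_rot: [3.14, 0.0, 0.258]
wrist_force: [0.5, 0.1, -1.5]
width: 19.9
```

```bash
python3 - <<'E'
from h import *
s=stp();im=save("top","pics/t7.png");save("side","pics/s7.png")
a=cv2.resize(cv2.imread("pics/s7.png")[140:270,180:300],None,fx=4.5,fy=4.5,interpolation=cv2.INTER_CUBIC)
cv2.imwrite("pics/s7c.png",a)
cv2.imwrite("pics/t7c.png",cv2.resize(cv2.imread("pics/t7.png")[160:270,190:330],None,fx=5.5,fy=5.5,interpolation=cv2.INTER_CUBIC))
plan([474,325,27.5],0.26)
E
```

```text
t 12.97 pos [474.7 323.2 147.8] rot [3.14  0.    0.258] F [ 0.5  0.1 -1.5] M [-0.03 -0.04 -0.04] w 19.9 q [-0.4   0.55 -0.37  1.8   0.26  0.84 -2.21]
turn [ 0.01  0.   -0.02] shift [ -0.3  -1.7 120.5]
```

View pics/t7c.png

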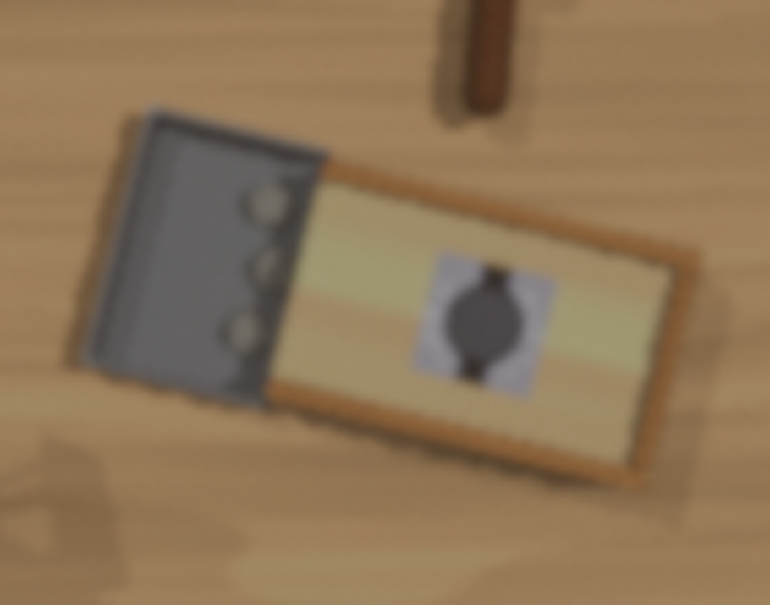

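View pics/s7c.png

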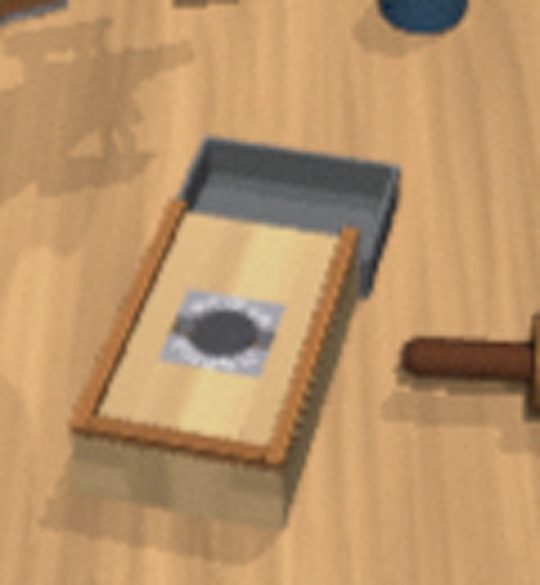

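```bash
python3 - <<'E'
from h import *
m=r.camera_model("top");a=-.248
for u,v in[(267,203),(268,267),(240,332)]:
    q=P(m,[(u,v)],15,(190,160),5.5)[0]-[507,-56]; print((q[0]*np.cos(a)+q[1]*np.sin(a)).round(1),(-q[0]*np.sin(a)+q[1]*np.cos(a)-140).round(1))
E
```

```text
33.7 -17.7
2.4 -26.3
-32.9 -20.8
```

>>> play_rows(steps=[[[0,0,0],[0,-1.7,15],8],[[0,0,0],[0,-1.7,50],8],[[0,0,0],[0,-1.7,85],8],[[0,0,0],[0,-1.7,105],8],[[0,0,0],[0,-1.7,115],8],[[0,0,0],[0,-1.7,118],8],[[0,0,0],[0,-1.7,120],8],[[0,0,0],[0,-1.7,120],8]])

```text
clock: 14.08
tool_pos: [474.0, 327.1, 28.7]
ee_rot: [-3.141, -0.001, 0.26]
wrist_force: [0.8, 0.5, -0.7]
width: 19.6
```

>>> play_rows(steps=[[[0,0,0],[0,0,1],8],[[0,0,0],[0,0,1],8]])

```text
clock: 14.32
tool_pos: [473.7, 326.8, 27.2]
ee_rot: [-3.141, -0.0, 0.261]
wrist_force: [0.7, -0.2, -1.9]
width: 19.6
```

```bash
python3 - <<'E'
from h import *
stp()
E
```

```text
t 14.32 pos [473.7 326.8  27.2] rot [-3.141 -0.     0.261] F [ 0.7 -0.2 -1.9] M [ 0.03 -0.01  0.02] w 19.6 q [-0.46  0.74 -0.3   1.84  0.35  0.62 -2.29]
```

>>> play_rows(steps=[[[0,0,0],[0,0,0.3],30],[[0,0,0],[0,0,0.3],60],[[0,0,0],[0,0,0.3],88],[[0,0,0],[0,0,0.3],88],[[0,0,0],[0,0,0.3],88],[[0,0,0],[0,0,0.3],88],[[0,0,0],[0,0,-10],88],[[0,0,0],[0,0,-50],88],[[0,0,0],[0,0,-100],88],[[0,0,0],[0,0,-150],88],[[0,0,0],[0,0,-190],88],[[0,0,0],[0,0,-190],88],[[0,0,0],[0,0,-190],88]])

```text
clock: 15.95
tool_pos: [473.2, 326.3, 216.7]
ee_rot: [3.141, 0.001, 0.26]
wrist_force: [0.3, -0.1, 0.3]
width: 88.3
```

```bash
python3 - <<'E'
from h import *
stp();im=save("wrist","pics/w8.png")
plan([520,-56,220],0.84)
E
```

```text
t 15.95 pos [473.2 326.3 216.7] rot [3.141e+00 1.000e-03 2.600e-01] F [ 0.3 -0.1  0.3] M [-0.04 -0.    0.03] w 88.3 q [-0.37  0.47 -0.41  1.74  0.22  0.98 -2.18]
turn [ 0.    0.02 -5.53] shift [-53.  381.4  -3.5]
```

View pics/w8.png

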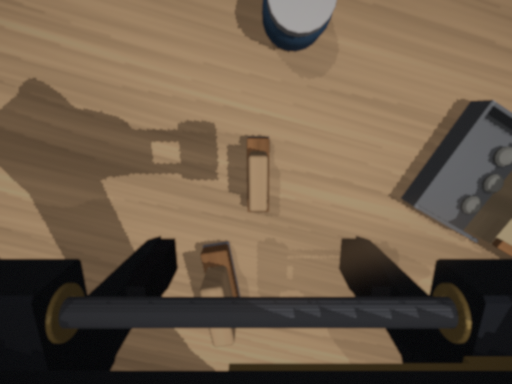

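```bash
python3 - <<'E'
from h import *
plan([443,-328,200],0.84)
E
```

```text
turn [ 0.    0.02 -5.53] shift [-197.4  624.3   16.9]
```

>>> play_rows(steps=[[[0,0,-1],[-10,50,0],88],[[0,0,-5.53],[-80,330,0],88],[[0,0,-5.53],[-80,330,0],88],[[0,0,-5.53],[-80,330,0],88],[[0,0,-5.53],[-80,330,0],88],[[0,0,-5.53],[-80,330,0],88],[[0,0,-5.53],[-197.4,624.3,16],88],[[0,0,-5.53],[-197.4,624.3,16],88],[[0,0,-5.53],[-197.4,624.3,16],88],[[0,0,-5.53],[-197.4,624.3,16],88],[[0,0,-5.53],[-197.4,624.3,16],88],[[0,0,-5.53],[-197.4,624.3,16],88],[[0,0,-5.53],[-197.4,624.3,16],88],[[0,0,-5.53],[-197.4,624.3,16],88],[[0,0,-5.53],[-197.4,624.3,16],88]])

```text
clock: 17.88
tool_pos: [444.2, -325.8, 201.0]
ee_rot: [-3.141, -0.0, 0.842]
wrist_force: [-0.9, -0.3, -0.1]
width: 88.2
```

```bash
python3 - <<'E'
from h import *
stp();im=save("wrist","pics/w9.png")[80:300,130:400];stp()
cv2.imwrite("pics/w9c.png",cv2.resize(im[:,:,::-1],None,fx=2.7,fy=2.7,interpolation=cv2.INTER_CUBIC))
E
```

```text
t 17.88 pos [ 444.2 -325.8  201. ] rot [-3.141 -0.     0.842] F [-0.9 -0.3 -0.1] M [ 0.   -0.02  0.03] w 88.2 q [ 0.79  0.43 -0.31  1.82  0.16  0.91 -0.32]
t 17.93 pos [ 444.1 -326.1  201.1] rot [-3.141 -0.     0.842] F [-0.6 -0.1  0.1] M [-0.04  0.    0.02] w 87.8 q [ 0.79  0.43 -0.31  1.82  0.16  0.91 -0.32]
```

View pics/w9c.png

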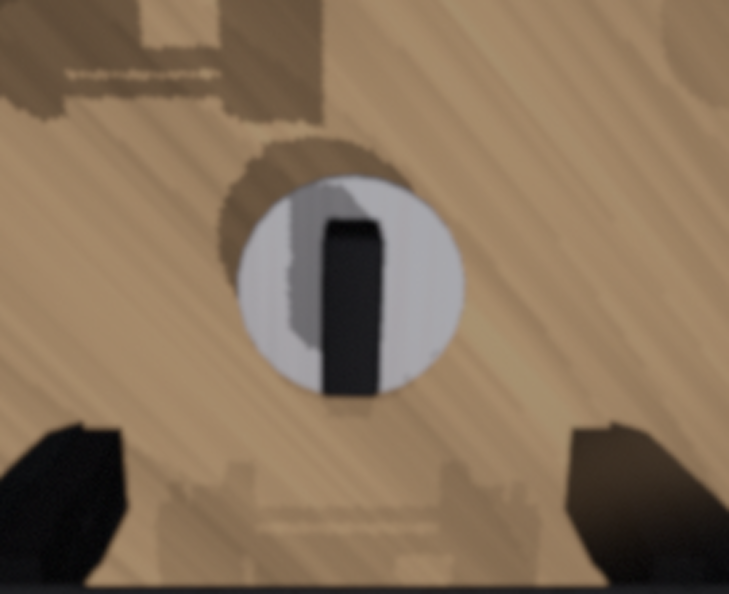

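```bash
python3 - <<'E'
from h import *
m=r.camera_model("wrist");o=(130,80);k=2.7
rep("bar top",P(m,[(324,238),(382,238),(379,395),(322,395)],78,o,k))
rep("flange",P(m,[(237,284),(465,284),(465,284),(237,284)],38,o,k))
q=P(m,[(351,176),(351,395)],38,o,k);print(q,q.mean(0),np.linalg.norm(q[0]-q[1]))
im=cv2.imread("pics/w9.png")[80:300,130:400];h=cv2.cvtColor(im,cv2.COLOR_BGR2HSV)
mk=((h[:,:,1]<45)&(h[:,:,2]>80)).astype(np.uint8)
mk[im.max(2)<60]=0
cs,_=cv2.findContours(mk,cv2.RETR_EXTERNAL,cv2.CHAIN_APPROX_NONE);c=max(cs,key=cv2.contourArea);hl=cv2.convexHull(c);e=cv2.fitEllipse(hl);print(e,onz(m,e[0][0]+130,e[0][1]+80,38))
E
```

```text
bar top [ 443.1 -332. ] len [19.5, 20.3, 56.8, 56.7] ang [2.413, 2.412, 0.821, 0.836]
flange [ 444.7 -330.3] len [89.6, 89.6, 0.0, 0.0] ang [2.413, 2.413, 0.0, 0.0]
[[ 472.60986729 -298.85679792]
 [ 413.48572953 -365.28493738]] [ 443.04779841 -332.07086765] 88.92896815830755
((129.5482635498047, 105.40599822998047), (82.3905258178711, 84.23417663574219), 91.26905822753906) [ 444.1503948  -330.61336537   38.        ]
```

```bash
python3 - <<'E'
from h import *
plan([443.5,-331.3,43],0.83)
E
```

```text
turn [-0.   -0.    0.11] shift [ -4.3   3.  158.1]
```

>>> play_rows(steps=[[[0,0,0.1],[-4.3,3,40],88],[[0,0,0.1],[-4.3,3,90],88],[[0,0,0.1],[-4.3,3,130],88],[[0,0,0.1],[-4.3,3,150],88],[[0,0,0.1],[-4.3,3,158],60],[[0,0,0.1],[-4.3,3,158],30],[[0,0,0.1],[-4.3,3,158],10],[[0,0,0.1],[-4.3,3,158],10],[[0,0,0.1],[-4.3,3,158],10],[[0,0,0.1],[-4.3,3,158],10],[[0,0,0.1],[-4.3,3,158],10],[[0,0,0.1],[-4.3,3,158],10],[[0,0,0.1],[-4.3,3,158],10],[[0,0,0.1],[-4.3,3,158],10],[[0,0,0.1],[-4.3,3,158],10],[[0,0,0.1],[-4.3,3,158],10]])

```text
clock: 19.92
tool_pos: [442.8, -332.4, 43.0]
ee_rot: [-3.141, 0.0, 0.829]
wrist_force: [-2.1, 0.7, 1.6]
width: 21.8
```

```bash
python3 - <<'E'
from h import *
stp();im=save("wrist","pics/w10.png")
E
```

```text
t 19.93 pos [ 442.8 -332.4   43. ] rot [-3.141  0.     0.829] F [-2.1  0.7  1.6] M [ 0.23  0.29 -0.03] w 21.8 q [ 0.74  0.68 -0.24  1.9   0.26  0.6  -0.4 ]
```

View pics/w10.png

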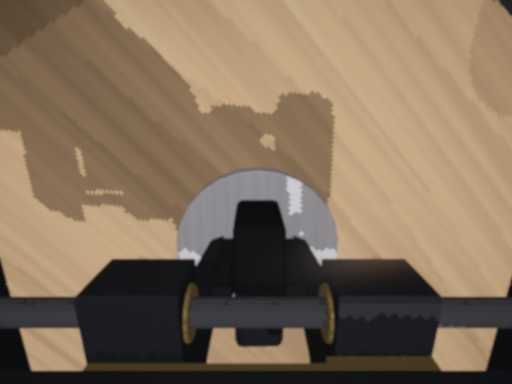

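```bash
cat > circ.py <<'E'
from h import *
from scipy.optimize import least_squares
def flange(f,z,m,s,vmax=250,show=True):
    im=cv2.imread(f);h=cv2.cvtColor(im,cv2.COLOR_BGR2HSV)
    mk=((h[:,:,1]<50)&(h[:,:,2]>85)).astype(np.uint8); mk[vmax:]=0
    n,l,st,ce=cv2.connectedComponentsWithStats(mk);i=1+np.argmax(st[1:,4]);print(st[i])
    pts=[]
    for v in range(st[i,1]+3,vmax):
        us=np.where(l[v]==i)[0]
        if len(us): pts+= [(us[0]-.5,v),(us[-1]+.5,v)]
    for u in range(225,290):
        vs=np.where(l[:,u]==i)[0]
        if len(vs): pts.append((u,vs[0]-.5))
    q=np.array([onz(m,u,v,z)[:2] for u,v in pts])
    f=lambda p:np.hypot(q[:,0]-p[0],q[:,1]-p[1])-p[2]
    o=least_squares(f,[s["tool_pos"][0],s["tool_pos"][1],45],loss="soft_l1",f_scale=1)
    a=s["ee_rot"][2];d=o.x[:2]-s["tool_pos"][:2]
    print("circle",o.x.round(2),"rms",np.sqrt((o.fun**2).mean()).round(2),"in tool x,y",(d@[np.cos(a),np.sin(a)]).round(2),(d@[np.sin(a),-np.cos(a)]).round(2))
    return o.x
E
python3 - <<'E'
from circ import *
flange("pics/w10.png",38,r.camera_model("wrist"),r.read_state())
E
```

```text
[ 177  167  161   83 7657]
circle [ 444.87 -331.16   43.96] rms 0.25 in tool x,y 2.27 0.68
```

>>> play_rows(steps=[[[0,0,0],[0,0,-8],10],[[0,0,0],[0,0,-35],10],[[0,0,0],[0,0,-70],10],[[0,0,0],[0,0,-87],10],[[0,0,0],[0,0,-87],10],[[0,0,0],[0,0,-87],10]])

```text
clock: 20.72
tool_pos: [442.2, -332.1, 128.9]
ee_rot: [-3.14, 0.0, 0.829]
wrist_force: [0.1, -0.3, -3.5]
width: 22.0
```

```bash
python3 - <<'E'
from h import *
stp()
plan([505.3,-55.6,130],-.248)
E
```

```text
t 20.73 pos [ 442.2 -332.1  128.9] rot [-3.14   0.     0.829] F [ 0.1 -0.3 -3.5] M [-0.04 -0.02  0.03] w 22.0 q [ 0.78  0.54 -0.28  1.87  0.21  0.77 -0.36]
turn [-1.000e-02  1.000e-02  1.029e+01] shift [ 246.5 -140.3   -0.9]
```

>>> play_rows(steps=[[[0,0,0.5],[12,-7,0],10],[[0,0,1.5],[36,-20,0],10],[[0,0,2.7],[65,-37,0],10],[[0,0,4],[96,-55,0],10],[[0,0,5.3],[127,-72,0],10],[[0,0,6.6],[158,-90,0],10],[[0,0,7.9],[189,-108,0],10],[[0,0,9],[216,-123,0],10],[[0,0,9.8],[235,-134,0],10],[[0,0,10.29],[246.5,-140.3,-1],10],[[0,0,10.29],[246.5,-140.3,-1],10],[[0,0,10.29],[246.5,-140.3,-1],10],[[0,0,10.29],[246.5,-140.3,-1],10]])

```text
clock: 22.35
tool_pos: [505.6, -57.0, 130.7]
ee_rot: [3.141, 0.001, -0.249]
wrist_force: [0.1, 0.2, -3.1]
width: 21.8
```

```bash
python3 - <<'E'
from circ import *
s=stp();m=r.camera_model("wrist");save("wrist","pics/w11.png")
flange("pics/w11.png",s["tool_pos"][2]-5,m,s,240)
plan([505.3,-55.6,105],-.248)
E
```

```text
t 22.35 pos [505.6 -57.  130.7] rot [ 3.141e+00  1.000e-03 -2.490e-01] F [ 0.1  0.2 -3.1] M [0.02 0.   0.02] w 21.8 q [ 0.07  0.46 -0.06  1.99  0.04  0.7  -1.84]
[ 177  168  161   72 7191]
circle [509.13 -57.75  43.89] rms 0.64 in tool x,y 3.59 -0.1
turn [ 0.    0.   -0.01] shift [-0.7 -1.1 25.8]
```

View pics/w11.png

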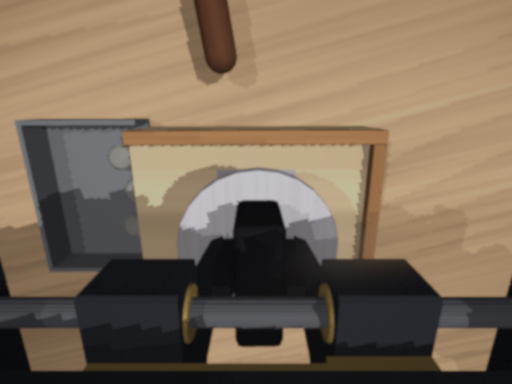

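```bash
python3 - <<'E'
from h import *
s=r.read_state();m=r.camera_model("wrist")
im=cv2.imread("pics/w11.png")
cv2.imwrite("pics/w11c.png",cv2.resize(im[115:265,115:400],None,fx=2.7,fy=2.7,interpolation=cv2.INTER_CUBIC))
E
```

```text
(no output)
```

View pics/w11c.png

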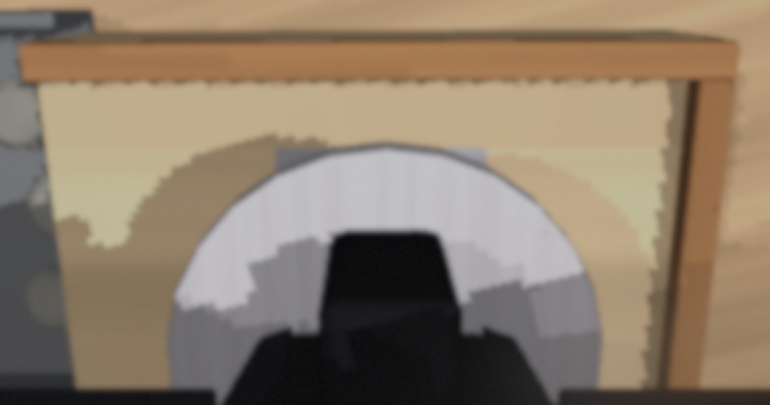

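```bash
python3 - <<'E'
from h import *
s=r.read_state();m=r.camera_model("wrist");a=-.249
def loc(u,v,z):
    q=P(m,[(u,v)],z,(115,115),2.7)[0]-s["tool_pos"][:2]; return np.array([q@[np.cos(a),np.sin(a)],q@[-np.sin(a),np.cos(a)]]).round(2)
print("collar corners (30,30),(30,-30)",loc(276,149,50),loc(486,149,50))
print("rail corner (60,-95)",loc(738,44,60),"(60,95)",loc(22,46,60))
print("rail inner 50",loc(380,79,60))
print("rail inner -85",loc(697,79,60))
z=s["tool_pos"][2]-5
print("flange far (45,0)",loc(387,144,z),"left,right",loc(168,340,z),loc(602,340,z))
E
```

```text
collar corners (30,30),(30,-30) [30.97 30.98] [ 30.94 -28.66]
rail corner (60,-95) [ 60.78 -92.37] (60,95) [60.32 94.92]
rail inner 50 [51.75  1.33]
rail inner -85 [ 51.72 -82.64]
flange far (45,0) [47.01 -0.4 ] left,right [ 6.73 44.05] [  6.65 -44.08]
```

>>> play_rows(steps=[[[0,0,0],[-0.9,-1.2,5],10],[[0,0,0],[-0.9,-1.2,18],10],[[0,0,0],[-0.9,-1.2,28],10],[[0,0,0],[-0.9,-1.2,33],10],[[0,0,0],[-0.9,-1.2,33],10],[[0,0,0],[-0.9,-1.2,33],10]])

```text
clock: 23.15
tool_pos: [505.7, -54.6, 98.2]
ee_rot: [-3.142, -0.0, -0.248]
wrist_force: [0.4, -0.0, -3.2]
width: 21.9
```

```bash
python3 - <<'E'
from circ import *
s=stp();m=r.camera_model("wrist");im=save("wrist","pics/w12.png")
cv2.imwrite("pics/w12c.png",cv2.resize(im[115:265,115:400,::-1],None,fx=2.7,fy=2.7,interpolation=cv2.INTER_CUBIC))
E
```

```text
t 23.15 pos [505.7 -54.6  98.2] rot [-3.142 -0.    -0.248] F [ 0.4 -0.  -3.2] M [ 0.06 -0.    0.03] w 21.9 q [ 0.07  0.51 -0.06  2.01  0.05  0.63 -1.84]
```

View pics/w12c.png

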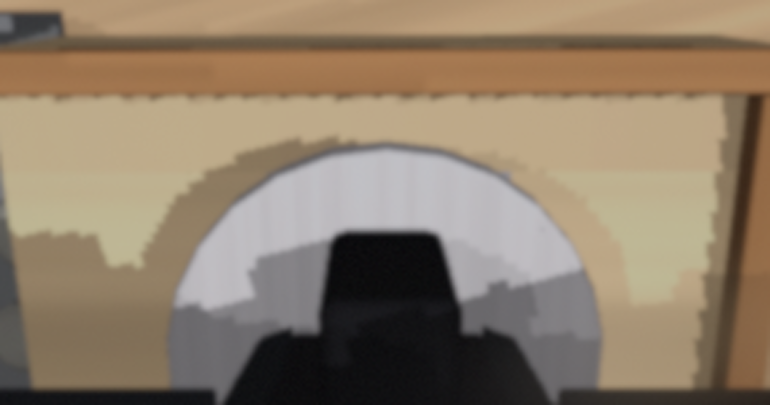

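```bash
python3 - <<'E'
from h import *
s=r.read_state();m=r.camera_model("wrist");a=-.248
def loc(u,v,z):
    q=P(m,[(u,v)],z,(115,115),2.7)[0]-s["tool_pos"][:2]; return np.array([q@[np.cos(a),np.sin(a)],q@[-np.sin(a),np.cos(a)]]).round(2)
print("rail outer 60",loc(380,51,60),"inner 50",loc(380,94,60),"inner -85",loc(752,96,60),loc(740,250,60),"board end +95 at z50",loc(12,250,50),loc(30,380,50))
z=s["tool_pos"][2]-5
print("flange far (45,0)",loc(387,144,z),"left,right",loc(168,340,z),loc(602,340,z))
E
```

```text
rail outer 60 [61.56  1.12] inner 50 [52.03  1.14] inner -85 [ 51.55 -83.13] [ 14.8  -85.03] board end +95 at z50 [11.6 94.2] [-24.73  94.29]
flange far (45,0) [46.96 -0.4 ] left,right [ 6.69 44.06] [  6.62 -44.06]
```

>>> play_rows(steps=[[[0,0,0],[-0.2,0,3],10],[[0,0,0],[-0.2,0,6],10],[[0,0,0],[-0.2,0,9],10],[[0,0,0],[-0.2,0,12],10],[[0,0,0],[-0.2,0,15],10],[[0,0,0],[-0.2,0,15],10]])

```text
clock: 23.95
tool_pos: [505.5, -54.5, 83.0]
ee_rot: [-3.142, -0.0, -0.248]
wrist_force: [-1.4, 0.3, 2.2]
width: 22.0
```

```bash
python3 - <<'E'
from h import *
s=stp()
E
```

```text
t 23.95 pos [505.5 -54.5  83. ] rot [-3.142 -0.    -0.248] F [-1.4  0.3  2.2] M [ 0.07  0.19 -0.01] w 22.0 q [ 0.06  0.54 -0.06  2.01  0.05  0.59 -1.85]
```

>>> play_rows(steps=[[[0,0,0],[0,0,3],10],[[0,0,0],[0,0,6],10],[[0,0,0],[0,0,9],10],[[0,0,0],[0,0,12],10],[[0,0,0],[0,0,15],10],[[0,0,0],[0,0,17],10],[[0,0,0],[0,0,18],10],[[0,0,0],[0,0,19],10],[[0,0,0],[0,0,19],10]])

```text
clock: 25.08
tool_pos: [505.8, -54.0, 64.6]
ee_rot: [-3.141, -0.001, -0.248]
wrist_force: [-2.8, 2.3, 11.1]
width: 22.1
```

```bash
python3 - <<'E'
from h import *
s=stp();save("side","pics/s13.png")
cv2.imwrite("pics/s13c.png",cv2.resize(cv2.imread("pics/s13.png")[140:270,180:300],None,fx=4.5,fy=4.5,interpolation=cv2.INTER_CUBIC))
E
```

```text
t 25.07 pos [505.8 -54.   64.6] rot [-3.141e+00 -1.000e-03 -2.480e-01] F [-2.8  2.3 11.1] M [ 0.32  0.6  -0.07] w 22.1 q [ 0.06  0.57 -0.06  2.02  0.06  0.55 -1.85]
```

View pics/s13c.png

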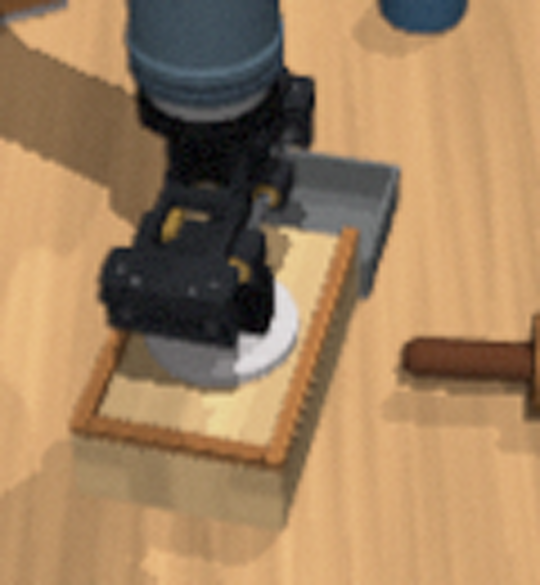

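>>> play_rows(steps=[[[0,0,0],[-0.4,-0.2,1],10],[[0,0,0],[-0.4,-0.2,1],10]])

```text
clock: 25.38
tool_pos: [505.8, -53.9, 64.4]
ee_rot: [-3.141, -0.001, -0.248]
wrist_force: [-4.8, 1.7, 20.9]
width: 22.0
```

```bash
python3 - <<'E'
from h import *
s=stp()
E
```

```text
t 25.38 pos [505.8 -53.9  64.4] rot [-3.141e+00 -1.000e-03 -2.480e-01] F [-4.8  1.7 20.9] M [ 0.22  0.93 -0.03] w 22.0 q [ 0.06  0.57 -0.06  2.02  0.06  0.55 -1.85]
```

>>> play_rows(steps=[[[0,0,-0.6],[0,0.1,0],10],[[0,0,-1.6],[0,0.2,0],10],[[0,0,-2.8],[0.1,0.4,0],10],[[0,0,-4],[0.1,0.5,0],10],[[0,0,-5.2],[0.2,0.7,0],10],[[0,0,-6.4],[0.3,0.8,0],10],[[0,0,-7.6],[0.4,0.9,0],10],[[0,0,-8.8],[0.5,1,0],10],[[0,0,-10],[0.6,1.1,0],10],[[0,0,-11.2],[0.8,1.2,0],10],[[0,0,-12.4],[0.9,1.25,0],10],[[0,0,-13.5],[1.1,1.3,0],10],[[0,0,-14.4],[1.2,1.3,0],10],[[0,0,-15.1],[1.3,1.3,0],10],[[0,0,-15.1],[1.3,1.3,0],10],[[0,0,-15.1],[1.3,1.3,0],10]])

```text
clock: 27.38
tool_pos: [508.1, -55.6, 64.4]
ee_rot: [3.137, -0.001, 1.333]
wrist_force: [-0.1, 0.2, 14.2]
width: 21.5
```

```bash
python3 - <<'E'
from h import *
s=stp();im=save("wrist","pics/w14.png");save("side","pics/s14.png");save("top","pics/t14.png")
cv2.imwrite("pics/s14c.png",cv2.resize(cv2.imread("pics/s14.png")[120:270,150:300],None,fx=4,fy=4,interpolation=cv2.INTER_CUBIC))
stp()
E
```

```text
t 27.38 pos [508.1 -55.6  64.4] rot [ 3.137e+00 -1.000e-03  1.333e+00] F [-0.1  0.2 14.2] M [-0.02  0.12  0.07] w 21.5 q [ 0.38  0.62 -0.46  1.99  0.46  0.62 -0.62]
t 27.52 pos [508.1 -55.6  64.4] rot [ 3.137e+00 -1.000e-03  1.333e+00] F [-0.5  0.  14.1] M [-0.02  0.1   0.08] w 21.6 q [ 0.38  0.62 -0.46  1.99  0.46  0.62 -0.62]
```

View pics/w14.png

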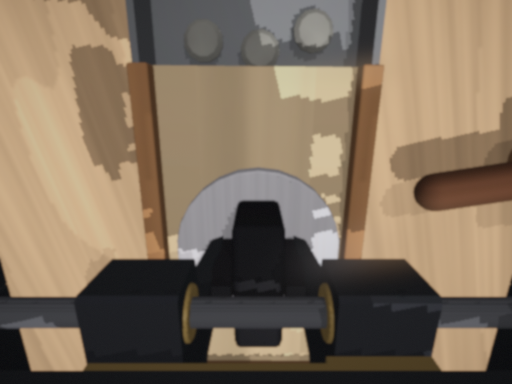

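View pics/s14c.png

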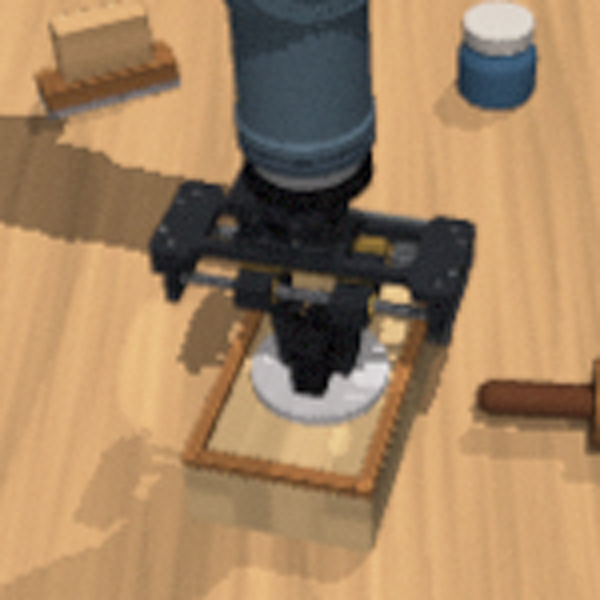

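View pics/t14.png

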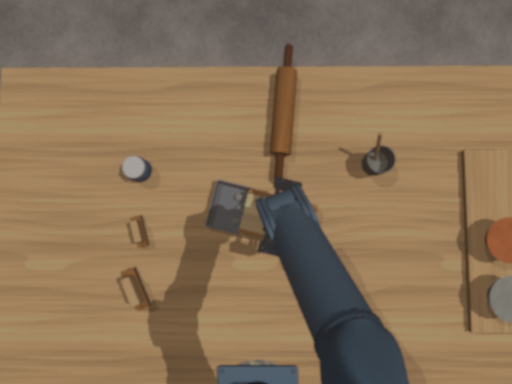

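>>> play_rows(steps=[[[0,0,0],[0,0,0.4],10],[[0,0,0],[0,0,0.4],10],[[0,0,0],[0,0,0.4],10],[[0,0,0],[0,0,0.4],10]])

```text
clock: 28.02
tool_pos: [508.1, -55.6, 64.4]
ee_rot: [3.137, -0.001, 1.333]
wrist_force: [-2.0, -0.1, 20.1]
width: 21.6
```

```bash
python3 - <<'E'
from h import *
s=stp();print(s["qd"].round(4));r.finish_job();stp()
E
```

```text
t 28.02 pos [508.1 -55.6  64.4] rot [ 3.137e+00 -1.000e-03  1.333e+00] F [-2.  -0.1 20.1] M [0.01 0.42 0.12] w 21.6 q [ 0.38  0.62 -0.46  1.99  0.46  0.62 -0.62]
[ 0.0005 -0.0003  0.0006 -0.0009  0.001  -0.001   0.0009]
the job is handed in; nothing more can be done
the job is handed in; nothing more can be done
```

I pushed the three chips into the scrap tray with the small scraper and set the scraper down upright on the bench. I then put the chuck in the socket, pressed it flush and twisted it a quarter turn. I handed the job in at 28.0 s, still gripping the chuck and pressing it down; no verdict was reported.

- **Chips:** all three show in the tray in the top and wrist pictures. The top view put them about 18 to 26 mm from the tray's centre along y, towards the board, which is inside the limits.
- **Scraper:** it stood upright and let go near its start, about (473, 326) mm, well clear of the board and tray.
- **Chuck:**
  - Tool height was 64.4 mm, against about 65 mm expected when flush. The upward force rose about 10 N when I pushed about 1 mm further, so the flange is on the board.
  - The twist was 1.58 rad from the slots.
  - The last reading was 20 N upward, with the fingers 21.6 mm apart on the bar.
  - I judged the centring from the tool position, about 1 mm from the measured socket, and from the small sideways force (2 N or less). I had no direct view of the flange centre at the end.
- **Bystanders:** the jar, cup and rolling pin look unmoved in the last top picture; I did not measure them again.

The wrist camera and the top and side cameras disagreed by up to 2 mm or so about where held things sat. I therefore lined up the chuck and socket in the wrist camera alone, and it went in without catching.

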